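Lock the vial carousel for loading

ROBOT

A 6-joint arm with a two-finger parallel gripper is mounted at the origin on a cart in front of the work surface, level with it; the furniture and walls round the work are solid. World frame = base frame: x ahead of the robot, y to its left, z up, the work surface at z = 0. Lengths are in m, angles in rad, forces in N, time in s.
With the tool pointing down it reaches from about 0.275 to 0.825 m from the base axis. Payload 4.9 kg.
Tool frame: the origin (TCP) lies between the finger pads; the fingertips stand 25 mm ahead of it and the grasp point (between the pads) lies 6 mm ahead of it; z points along the fingers, y is the line along which they close (so a half turn about z gives the same grasp; the last joint's range is limited). The gripper opens to 85 mm and grips with 20 to 120 N. Pads are 22 mm wide; open, the fingers measure 114 mm over their backs; the gripper's body (76 mm by 85 mm) begins 54 mm behind the grasp point. The pads swing forward as they close: fully open they stand 13 mm farther back than shut.
Start: joints at [0.978, 0.326, -0.193, 1.052, 0, 1.437], TCP at [0.244, 0.493, 0.256] pointing down, gripper open.
Joint ranges: [-2.65, 2.65], [-0.97, 1.79], [-1.3, 1.35], [-1.93, 2.1], [-1.47, 1.37], [-3.14, 3.14]. Speed limits (rad/s): [2.57, 2.57, 3.14, 3.14, 3.14, 3.14].

INTERFACE

Orientations are given as a rotation vector (axis times angle).
In Python, from rig import robot gives the robot as it stands.
- The arm moves only by the tool jog_arm, never from a script. Its argument "commands" is a list of rows, each a list of 7 numbers: the turn, a rotation vector about the tool's x, y, z as a fraction of full scale, then the shift along the tool's x, y, z as a fraction of full scale, then the opening in per cent of the stroke, from 0 (shut) to 100 (fully open). A call has 1 to 10 rows; each row shifts and turns the commanded pose from where the row before left it, along the tool's axes as they then stand; what a row does not reach is not made up. Full scale, the value 1, is 0.05 m for a shift and 0.08 rad for a turn. A row lasts 1/10 s, in which the tool goes at most 50 mm and 8.59 degrees, less where a joint would pass 70% of its speed; a pose out of reach is approached as far as the arm can. A call with a number of a shift or a turn outside -1 to 1 is refused whole. A call with a gripper value outside its range is refused whole. The fingers move at their own pace and stop on an object; "newtons" is the grip in N (left out, the last holds). Time passes only in rows, so rows that do not move let the fingers close. It gives the time, the measured TCP pose, the force, the opening and the grip force at its end, in the units of the state.
- robot.get_state(): the state, without advancing time (a new reading comes with each control period).
- robot.camera(name): name is "side" or "top"; returns the picture (400x640x3 uint8, red, green, blue); there is no depth.
- robot.camera_params(name): a dict with "camera_matrix" (3x3 intrinsics, pixels), "xyz" and "rotation" of the camera in the world. Camera axes: x right, y down, z forward; pixel columns grow to the right and rows downward; lengths in m; the calibration is good to about 2 mm. A picture is of the moment at which its call begins. camera_params takes no time and is no camera call.
- robot.hand_in(): hands the job in; it is judged then, once.
The state is a dict: "clock": time; "joint_positions": joint angles; "joint_vel": joint speeds; "joint_efforts": joint torques, N m; "tcp_pos": TCP position; "tcp_rot": TCP orientation; "wrist_force": force on the tool from outside, world axes, zero at the start; "torque": the same for the moment, N m; "opening": finger opening in m; "grip_force": force on a finger pad.
Only numpy, scipy, OpenCV 4.12 (cv2) and the standard library are available. Lean on these libraries where they do the work, as an engineer would, in place of code of your own. Each camera call takes 0.05 s, during which the arm holds its last target. There are 200 camera calls.

TASK

Get the vial carousel ready for loading: with a fingertip, push the peg on its disc round until the slot in the disc's rim lines up with the lock bar, then push the bar's upright tab inward until the bar has gone fully home through the slot. Everything is pushed in place: do not lift or shove the carousel, and leave the waiting vials standing where they are.

Things in the scene. Friction and masses are not known exactly. Their poses are not given: they have to be found in the camera images.
- changer: Low white carousel housing on rubber feet, loose, 4 to 5 kg. Origin: on the disc's vertical axis at bench level, z up. Round part 136 mm across, 32 mm high; its lock arm (48 mm wide, 32 mm high) points along its own -x to 148 mm from the axis, carrying two low rails (tops at 45 mm) and a strap over the bar (70 to 83 mm from the axis, top at 51 mm). Black hub cap 56 mm across, top at 55 mm.
- slot_mouth (a point): On the bare aluminium disc (128 mm across, 10 mm thick, top 44 mm above the bench): middle of the open mouth of its only slot, on the rim. The slot is radial, 20 mm wide (mouth 27 mm), and runs in under the hub cap. Lined up when this point is at x = -64 mm, y = 0 in the housing's frame. Four black vial sockets (29 mm across, tops at 62 mm) stand on the disc 46 mm from the axis.
- peg_top (a point): Top centre of the steel finger peg on the disc: 12 mm thick, 50 mm from the axis, top 98 mm above the bench, plain cylinder from 49 mm up; above 62 mm only the bar's tab stands as high on the carousel. From above it is 160 deg anticlockwise of the slot. Mind the gripper's  beyond x = 0.51 stand paper trays (y > 0.07, 0.2 high) and a carton (y < -0.14, 0.34 high).
- turntable (a joint): Turn of the disc in the housing, rad, anticlockwise from above positive; 0 = slot lined up with the bar. It turns freely either way without end stops; starts at 0.5 to 1.3. Stays where it is left: about 0.08 N m of friction, which is 1.6 N at the peg.
- tab_back (a point): Middle of the outer (rear) face of the upright steel tab at the outer end of the lock bar, 62 mm above the bench. The tab is 30 mm wide, 8 mm thick and reaches from 49 to 75 mm above the bench (neck 16 mm wide below). Push this face along the housing's own +x, towards the disc's axis.
- lock_bar (a joint): Travel of the lock bar inward, m: 0 = drawn back (nose 8 mm outside the disc's rim), 0.048 = fully home at its stop (nose under the hub cap, tab against the strap). Flat steel bar 16 mm wide, tapered nose, captive in its guide; friction about 2.5 N, stays where left. The disc blocks it unless the slot is lined up within about 0.1 rad; the nose then centres the disc.
- vial0_mid (a point): Centre (36 mm up) of one of four loose amber vials, 24 mm across and 73 mm tall, that stand upright to the left of the carousel. Not to be disturbed.
- vial1_mid (a point): Centre of another such vial.
- vial2_mid (a point): Centre of another such vial.
- vial3_mid (a point): Centre of another such vial.
Things that resemble listed ones, but are neither listed nor needed, are in the scene too. What is shaped like the part that bears vial1_mid but green or turquoise is not meant.

How it is judged:
On the way:
1. the slot in the disc is lined up with the lock bar (y of slot_mouth in the frame of changer between -0.005 and 0.005 m and x of slot_mouth in the frame of changer below 0 m), for 0.2 s.
At the end, for the whole second after the job is handed in: The lock bar stands at least 44 mm in (of 48 mm) through the disc's slot, the slot's mouth within 5 mm of the bar's line; the carousel stands flat and at rest within 25 mm of where it stood, the four vials upright within 15 mm of their places; the robot touches nothing (all of step 1 and value of joint lock_bar above 0.044 m and distance of changer from where it was at the start of the episode below 0.025 m and angle between changer's own z axis and vertical below 0.03 rad and angle between each of vial0_mid, vial1_mid, vial2_mid, vial3_mid's own z axis and vertical below 0.1 rad and linear speed of changer below 0.01 m/s and distance of each of vial0_mid, vial1_mid, vial2_mid, vial3_mid from where it was at the start of the episode below 0.015 m).
It fails at once if the carousel is shoved more than 25 mm, lifted or tipped (distance of changer from where it was at the start of the episode above 0.025 m or height (world z) of changer above 0.008 m or angle between changer's own z axis and vertical above 0.1 rad).
It fails at once if a waiting vial is moved more than 15 mm or knocked over (distance of any of vial0_mid, vial1_mid, vial2_mid, vial3_mid from where it was at the start of the episode above 0.015 m).
It also fails if it takes over 56 s, if anything falls off the work surface, if the arm or the gripper's body presses on something with over 40 N, if the wrist force passes 120 N, or if a joint passes its speed limit or range.

## Working session

There is one attempt and no reset: what is moved stays moved. The work goes in short steps, Python scripts to look and compute and a tool call to move; the robot and the scene stay as the last step left them, time stands still between calls to the robot, and variables do not carry over. Pictures are saved under pics/ and viewed, at most 10 in all, crops included, and the job is handed in when it is done.

Besides the shell and the picture viewer there is one more tool, called by a JSON object that holds its "name" and its "arguments", one argument or row to a line. jog_arm: Moves the arm, as the interface text tells. Its arguments: {"type":"object","properties":{"commands":{"type":"array"},"newtons":{"type":"number"}},"required":["commands"]}

```bash
mkdir -p pics
python3 - <<'E'
from rig import robot
import cv2,numpy as np
for n in("top","side"):
    im=robot.camera(n); cv2.imwrite(f"pics/{n}0.png",im[:,:,::-1]); p=robot.camera_params(n)
    print(n,{k:np.round(v,4).tolist() for k,v in p.items()})
s=robot.get_state();print(s["clock"],s["tcp_pos"],s["tcp_rot"],s["opening"])
E
```

```text
top {'camera_matrix': [[452.9839, 0.0, 319.5466], [0.0, 452.9839, 194.7017], [0.0, 0.0, 1.0]], 'xyz': [0.3633, -0.0139, 1.0386], 'rotation': [-2.1594, 2.1441, -0.1417]}
side {'camera_matrix': [[452.0298, 0.0, 330.6477], [0.0, 452.0298, 195.0858], [0.0, 0.0, 1.0]], 'xyz': [0.055, -0.6471, 0.7709], 'rotation': [-2.2308, 0.7077, -0.3218]}
0.1 [0.24331769 0.49274925 0.25557995] [-7.14321706e-01 -3.05873297e+00  2.21592855e-03] 0.08542627669444679
```

View pics/top0.png

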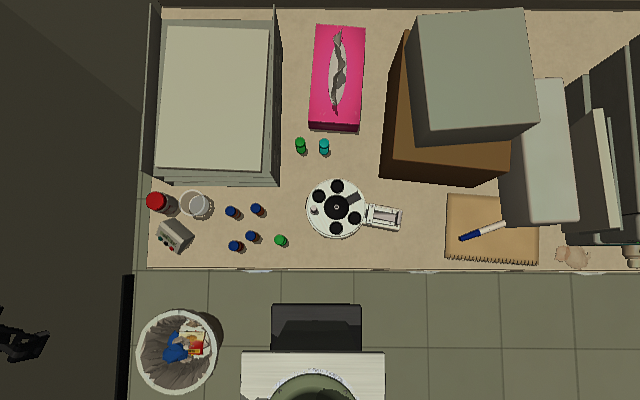

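View pics/side0.png

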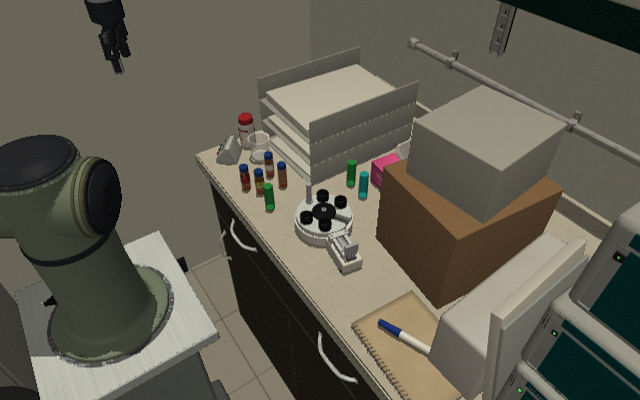

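The top view shows the carousel at (336,208) with its lock arm pointing right to (400,217). The four blue-capped amber vials are at (232,212), (257,209), (252,236) and (236,246). The green and turquoise ones at (281,240), (300,146) and (324,147) are decoys. Next I'll enlarge the carousel in both views.

```bash
cat > h.py <<'E'
import cv2,numpy as np
from rig import robot
from scipy.spatial.transform import Rotation as R
P={n:robot.camera_params(n) for n in("top","side")}
def rot(p):
    r=np.array(p["rotation"]); return r if r.shape==(3,3) else R.from_rotvec(r).as_matrix()
def ray(n,uv):
    p=P[n]; d=rot(p)@np.linalg.inv(p["camera_matrix"])@[uv[0],uv[1],1.]; return np.array(p["xyz"]),d/np.linalg.norm(d)
def onz(n,uv,z):
    o,d=ray(n,uv); return o+d*(z-o[2])/d[2]
def tri(a,b):
    o1,d1=ray("top",a);o2,d2=ray("side",b)
    t=np.linalg.lstsq(np.c_[d1,-d2],o2-o1,rcond=None)[0]
    p,q=o1+d1*t[0],o2+d2*t[1]; return (p+q)/2,np.linalg.norm(p-q)
def px(n,X):
    p=P[n]; c=rot(p).T@(np.array(X)-p["xyz"]); k=p["camera_matrix"]@c; return k[:2]/k[2]
def crop(f,t,s,c1=(295,165,120,80),c2=(285,175,90,100)):
    # two crops stacked side by side with pixel ticks
    o=[]
    for im,(x,y,w,h),k in((t,c1,4),(s,c2,3.5)):
        g=cv2.resize(im[y:y+h,x:x+w,::-1],None,fx=k,fy=k,interpolation=cv2.INTER_CUBIC)
        for u in range(x,x+w,10): cv2.putText(g,str(u),(int((u-x+.5)*k),8),0,.3,(0,0,255)); cv2.line(g,(int((u-x+.5)*k),10),(int((u-x+.5)*k),14),(0,0,255))
        for v in range(y,y+h,10): cv2.putText(g,str(v),(0,int((v-y+.5)*k)+4),0,.3,(0,0,255))
        o.append(cv2.copyMakeBorder(g,0,400-g.shape[0],0,0,0))
    cv2.imwrite(f,np.hstack(o))
E
python3 - <<'E'
from h import *
t,s=cv2.imread("pics/top0.png")[:,:,::-1],cv2.imread("pics/side0.png")[:,:,::-1]
crop("pics/c0.png",t,s)
# black hub + sockets in top view
g=t.max(2); m=((g<60)).astype(np.uint8); m[:165]=0;m[250:]=0;m[:,:300]=0;m[:,375:]=0
n,l,st,c=cv2.connectedComponentsWithStats(m)
for i in range(1,n):
    if st[i,4]>20: print("top",st[i],c[i].round(1),onz("top",c[i],.06).round(4))
# vials: blue caps
for nme,im in(("top",t),("side",s)):
    h=cv2.cvtColor(im,cv2.COLOR_RGB2HSV); m=cv2.inRange(h,(105,120,40),(130,255,255)); n,l,st,c=cv2.connectedComponentsWithStats(m)
    for i in range(1,n):
        if st[i,4]>12: print(nme,st[i,4],c[i].round(1),onz(nme,c[i],.07).round(3))
E
```

```text
top [331 180  13  13 139] [337.  185.9] [ 0.514  -0.0497  0.06  ]
top [312 189  14  14 139] [318.4 195.7] [ 0.4921 -0.0094  0.06  ]
top [324 192  37  28 522] [338.  205.9] [ 0.4701 -0.0522  0.06  ]
top [365 206   4  13  21] [366.5 212.6] [ 0.456  -0.1138  0.06  ]
top [348 212  13  13 136] [354.2 217.9] [ 0.4443 -0.0872  0.06  ]
top [330 222  13  13 129] [335.6 227.6] [ 0.4229 -0.047   0.06  ]
top 72 [255.  207.8] [0.464 0.127 0.07 ]
top 74 [229.7 210.6] [0.457 0.181 0.07 ]
top 118 [470.2 235. ] [ 0.409 -0.334  0.07 ]
top 76 [249.8 235.3] [0.405 0.136 0.07 ]
top 76 [233.1 245.5] [0.383 0.171 0.07 ]
top 443 [173.8 350.1] [0.167 0.287 0.07 ]
side 52 [267.8 155.2] [0.455 0.176 0.07 ]
side 53 [280.9 165.5] [0.461 0.122 0.07 ]
side 56 [243.1 167.6] [0.381 0.167 0.07 ]
side 59 [257.8 172. ] [0.402 0.132 0.07 ]
side 158 [389.4 327.2] [ 0.387 -0.368  0.07 ]
```

View pics/c0.png

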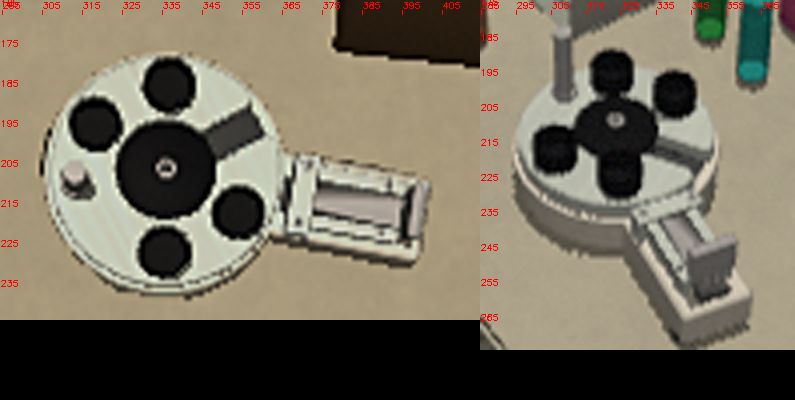

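The crop shows the hub screw at top (336,206.5), the peg top near (313,207) and the slot mouth at (358,194). The lock arm runs right and slightly down, with the tab at (399,217). In the side view the peg top is at (308,182.5). The slot is anticlockwise of the bar, so the peg must go clockwise, towards +x.

Run:
```python
from h import *
A,e=tri((336,206.5),(323.1,208.5));print("axis",A.round(4),e.round(4),onz("top",(336,206.5),.055).round(4))
p,e=tri((313,207),(308,182.5));print("peg tri",p.round(4),e.round(4), onz("top",(313,207),.098).round(4),onz("side",(308,183),.098).round(4))
for q in((312.5,206.5),(314,207.5)):print(onz("top",q,.098).round(4))
m=onz("top",(358,194),.044);print("mouth",m.round(4))
# tab: top view middle of top edge, side view middle of top edge
tb,e=tri((399.5,217),(351,245.5));print("tab tri",tb.round(4),e.round(4),onz("top",(399.5,217),.072).round(4))
s=cv2.imread("pics/side0.png")[:,:,::-1];t=cv2.imread("pics/top0.png")[:,:,::-1]
# arm direction by white arm edge mask
h=cv2.cvtColor(np.ascontiguousarray(t),cv2.COLOR_RGB2HSV); mk=((h[...,1]<50)&(h[...,2]>110)).astype(np.uint8)
mk[:198]=0;mk[236:]=0;mk[:,:368]=0;mk[:,410:]=0
mk=cv2.morphologyEx(mk,cv2.MORPH_CLOSE,np.ones((9,9)))
c=max(cv2.findContours(mk,0,1)[0],key=cv2.contourArea); r=cv2.minAreaRect(c);print(r,cv2.boxPoints(r).round(1).tolist())
ax=onz("top",(336,206.5),.055)[:2]
ang=lambda v:np.degrees(np.arctan2(v[1],v[0]))
for b in cv2.boxPoints(r): print("corner",onz("top",b,.04).round(4))
print("ang slot",ang(m[:2]-ax),"peg",ang(p[:2]-ax),"tab",ang(tb[:2]-ax),"r",np.hypot(*(m[:2]-ax)),np.hypot(*(p[:2]-ax)),np.hypot(*(tb[:2]-ax)))
for a in((229.7,210.6),(267.8,155.2)),((255,207.8),(280.9,165.5)),((233.1,245.5),(243.1,167.6)),((249.8,235.3),(257.8,172)):print("vial cap",tri(*a)[0].round(4))
```

```text
axis [ 0.4692 -0.0479  0.0544] 0.0004 [ 0.4693 -0.0479  0.055 ]
peg tri [0.4627 0.0017 0.1001] 0.0009 [0.4633 0.0016 0.098 ] [0.4626 0.0025 0.098 ]
[0.4643 0.0026 0.098 ]
[ 0.4623 -0.0005  0.098 ]
mouth [ 0.4987 -0.097   0.044 ]
tab tri [ 0.4453 -0.1829  0.0715] 0.0014 [ 0.4459 -0.1832  0.072 ]
((383.4949645996094, 216.02853393554688), (34.699134826660156, 20.970096588134766), 10.007980346679688) [[364.6000061035156, 223.3000030517578], [368.20001220703125, 202.6999969482422], [402.3999938964844, 208.6999969482422], [398.79998779296875, 229.39999389648438]]
corner [ 0.434  -0.1116  0.04  ]
corner [ 0.4799 -0.1199  0.04  ]
corner [ 0.467  -0.1955  0.04  ]
corner [ 0.4213 -0.1867  0.04  ]
ang slot -59.086597748239015 peg 97.60396405838534 tab -100.09592855963439 r 0.05717841356800109 0.050099733804108405 0.13709237800224575
vial cap [0.4578 0.1819 0.0648]
vial cap [0.4641 0.1275 0.0647]
vial cap [0.383  0.1719 0.066 ]
vial cap [0.4048 0.137  0.0656]
```

{"name": "jog_arm", "arguments": {
  "commands": [
    [0, 0, -0.88, 0, 0, 0, 0],
    [0, 0, -0.88, 0, 0, 0, 0],
    [0, 0, -0.88, 0, 0, 0, 0],
    [0, 0, -0.88, 0, 0, 0, 0],
    [0, 0, 0, -0.39, -0.68, 0, 0],
    [0, 0, 0, -0.39, -0.68, 0, 0],
    [0, 0, 0, -0.39, -0.68, 0, 0],
    [0, 0, 0, -0.39, -0.68, 0, 0],
    [0, 0, 0, -0.39, -0.68, 0, 0],
    [0, 0, 0, -0.39, -0.68, 0, 0]
  ]
}}

```text
clock: 1.1
tcp_pos: [0.3228, 0.2702, 0.2561]
tcp_rot: [-0.277, -3.129, 0.0]
wrist_force: [0.4, 0.1, -0.1]
opening: 0.0005
grip_force: 0.0
```

{"name": "jog_arm", "arguments": {
  "commands": [
    [0, 0, 0, -0.39, -0.68, 0, 0],
    [0, 0, 0, -0.39, -0.68, 0, 0],
    [0, 0, 0, -0.39, -0.68, 0, 0],
    [0, 0, 0, -0.39, -0.68, 0, 0],
    [0, 0, 0, -0.39, -0.68, 0, 0],
    [0, 0, 0, -0.39, -0.68, 0, 0],
    [0, 0, 0, -0.39, -0.68, 0, 0],
    [0, 0, 0, 0, 0, 0, 0],
    [0, 0, 0, 0, 0, 0, 0]
  ]
}}

```text
clock: 2.0
tcp_pos: [0.4149, 0.0129, 0.2559]
tcp_rot: [-0.281, -3.128, -0.001]
wrist_force: [-0.5, -1.0, 0.3]
opening: 0.0001
grip_force: 0.0
```

```bash
cat > w.py <<'E'
from h import *
s=robot.get_state(); T=R.from_rotvec(s["tcp_rot"]).as_matrix(); p=np.array(s["tcp_pos"])
A=np.array([.4693,-.0479]); a=np.radians(-100); X=-np.array([np.cos(a),np.sin(a)]); Y=np.array([-X[1],X[0]])
print("t",s["clock"],"tcp",p.round(4),"open",s["opening"],"F",np.round(s["wrist_force"],2)); print(T.round(3).tolist())
d=p[:2]-A; print("housing-frame tcp x,y",(d@X).round(4),(d@Y).round(4))
E
python3 w.py
```

```text
t 2.0 tcp [0.4149 0.0129 0.2559] open 0.0001224554502375333 F [-0.52 -0.98  0.26]
[[-0.984, 0.179, -0.001], [0.179, 0.984, 0.001], [0.001, 0.0, -1.0]]
housing-frame tcp x,y 0.0504 0.0641
```

{"name": "jog_arm", "arguments": {
  "commands": [
    [0, 0, 0, 0, -0.04, 0.65, 0],
    [0, 0, 0, 0, 0, 0.65, 0],
    [0, 0, 0, 0, 0, 0.65, 0],
    [0, 0, 0, 0, 0, 0.65, 0],
    [0, 0, 0, 0, 0, 0.6, 0],
    [0, 0, 0, 0, 0, 0, 0],
    [0, 0, 0, -0.2, 0, 0, 0],
    [0, 0, 0, -0.2, 0, 0, 0],
    [0, 0, 0, -0.2, 0, 0, 0],
    [0, 0, 0, 0, 0, 0, 0]
  ]
}}

```text
clock: 3.0
tcp_pos: [0.4473, 0.0057, 0.0976]
tcp_rot: [0.278, 3.125, -0.0]
wrist_force: [-0.3, 0.3, 0.2]
opening: -0.0002
grip_force: 0.0
```

{"name": "jog_arm", "arguments": {
  "commands": [
    [0, 0, 0, -0.08, 0, 0, 0],
    [0, 0, 0, -0.08, 0, 0, 0],
    [0, 0, 0, -0.08, 0, 0, 0],
    [0, 0, 0, -0.08, 0, 0, 0],
    [0, 0, 0, -0.08, 0, 0, 0],
    [0, 0, 0, -0.08, 0, 0, 0],
    [0, 0, 0, -0.08, 0, 0, 0],
    [0, 0, 0, 0, 0, 0, 0],
    [0, 0, 0, 0, 0, 0, 0]
  ]
}}

```text
clock: 3.9
tcp_pos: [0.4728, 0.0008, 0.0965]
tcp_rot: [0.278, 3.128, -0.001]
wrist_force: [-0.3, -0.1, -0.0]
opening: -0.0002
grip_force: 0.0
```

```bash
python3 w.py
python3 - <<'E'
from h import *
crop("pics/c1.png",robot.camera("top"),robot.camera("side"))
E
```

```text
t 3.9 tcp [0.4728 0.0008 0.0965] open -0.00024399212954788685 F [-0.35 -0.13 -0.  ]
[[-0.984, 0.177, 0.002], [0.177, 0.984, -0.001], [-0.002, -0.0, -1.0]]
housing-frame tcp x,y 0.0486 0.005
```

View pics/c1.png

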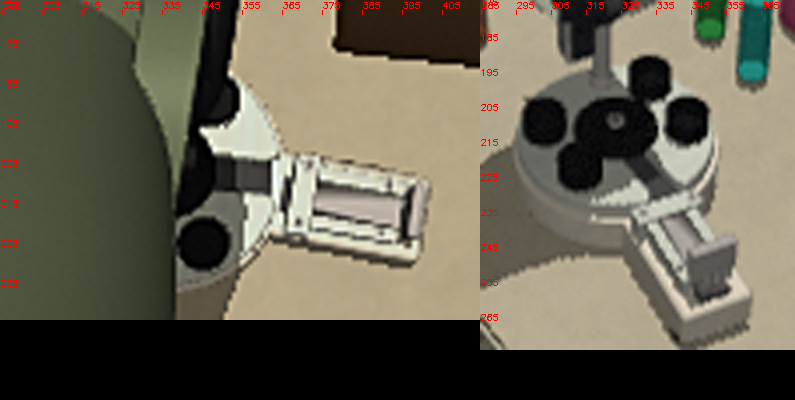

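The disc has turned: the slot mouth is now near top pixel (362,208.3), just short of the bar line.

Run:
```python
from h import *
A=np.array([.4693,-.0479]); a=np.radians(-100); X=-np.array([np.cos(a),np.sin(a)]); Y=np.array([-X[1],X[0]])
for q in((362,208.3),(350,208.2)):
    d=onz("top",q,.044)[:2]-A; print((d@X).round(4),(d@Y).round(4))
# where target (-64,0) and bar line would appear
for x in(-.064,-.045,-.03):print(x,px("top",[*(A+x*X),.044]).round(1),px("side",[*(A+x*X),.044]).round(1))
```

```text
-0.0573 -0.0077
-0.0312 -0.0031
-0.064 [364.4 212.3] [335.5 230.6]
-0.045 [355.9 210.7] [331.8 224.8]
-0.03 [349.2 209.5] [328.9 220.4]
```

{"name": "jog_arm", "arguments": {
  "commands": [
    [0, 0, 0, -0.04, 0, 0, 0],
    [0, 0, 0, -0.04, 0, 0, 0],
    [0, 0, 0, -0.03, 0, 0, 0],
    [0, 0, 0, 0, 0, 0, 0],
    [0, 0, 0, 0, 0, 0, 0],
    [0, 0, 0, 0, 0, 0, 0]
  ]
}}

```text
clock: 4.6
tcp_pos: [0.4774, 0.0002, 0.0962]
tcp_rot: [0.278, 3.129, 0.0]
wrist_force: [-1.5, -0.4, 0.2]
opening: 0.0001
grip_force: 0.6
```

```bash
python3 w.py
python3 - <<'E'
from h import *
crop("pics/c2.png",robot.camera("top"),robot.camera("side"))
E
```

```text
t 4.6 tcp [4.774e-01 2.000e-04 9.620e-02] open 0.00010874834968179721 F [-1.53 -0.42  0.23]
[[-0.984, 0.176, 0.0], [0.176, 0.984, 0.0], [-0.0, 0.0, -1.0]]
housing-frame tcp x,y 0.0488 0.0004
```

View pics/c2.png

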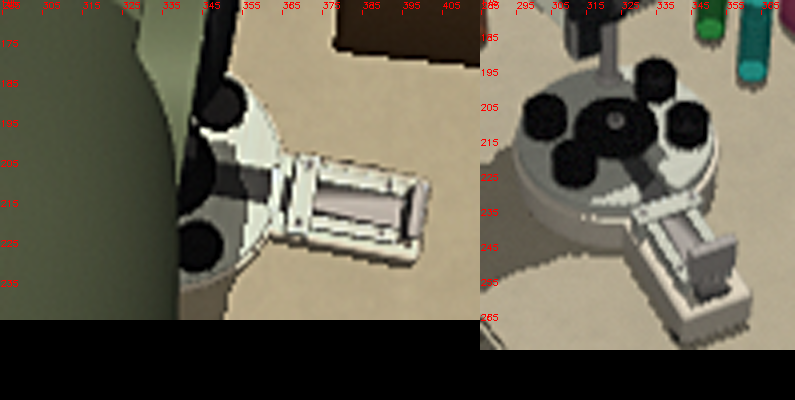

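The slot centreline passes (349,209) and (362,210.5), against a target of (349.2,209.5) and (362,211.8). That leaves about 2 mm, so I'll nudge it, then retreat and lift for a clear look.

{"name": "jog_arm", "arguments": {
  "commands": [
    [0, 0, 0, -0.04, 0, 0, 0],
    [0, 0, 0, 0, 0, 0, 0],
    [0, 0, 0, 0, 0, 0, 0],
    [0, 0, 0, 0, 0, 0, 0],
    [0, 0, 0, 0.3, 0, 0, 0],
    [0, 0, 0, 0.3, 0, 0, 0],
    [0, 0, 0, 0.3, 0, -0.6, 0],
    [0, 0, 0, 0.3, 0, -0.6, 0],
    [0, 0, 0, 0.3, 0, -0.6, 0],
    [0, 0, 0, 0.3, 0, -0.6, 0]
  ]
}}

```text
clock: 5.7
tcp_pos: [0.3908, 0.016, 0.2178]
tcp_rot: [0.277, 3.127, 0.001]
wrist_force: [-0.0, -0.5, 0.4]
opening: -0.0002
grip_force: 0.0
```

{"name": "jog_arm", "arguments": {
  "commands": [
    [0, 0, 0, 0.2, -0.6, -0.1, 0],
    [0, 0, 0, 0.2, -0.6, 0, 0],
    [0, 0, 0, 0, -0.7, 0, 0],
    [0, 0, 0, 0, -0.7, 0, 0],
    [0, 0, 0, 0, -0.7, 0, 0],
    [0, 0, 0, 0, -0.7, 0, 0],
    [0, 0, 0, 0, 0, 0, 0],
    [0, 0, 0, 0, 0, 0, 0]
  ]
}}

```text
clock: 6.5
tcp_pos: [0.3361, -0.1782, 0.2215]
tcp_rot: [0.281, 3.128, 0.0]
wrist_force: [0.0, 0.0, -0.2]
opening: 0.0002
grip_force: 0.0
```

```bash
python3 w.py
python3 - <<'E'
from h import *
t,s=robot.camera("top"),robot.camera("side"); cv2.imwrite("pics/t3.png",t[:,:,::-1])
crop("pics/c3.png",t,s)
E
```

```text
t 6.5 tcp [ 0.3361 -0.1782  0.2215] open 0.0001534287047802246 F [ 0.02  0.01 -0.2 ]
[[-0.984, 0.178, 0.001], [0.178, 0.984, 0.0], [-0.001, 0.0, -1.0]]
housing-frame tcp x,y -0.1514 0.1086
```

View pics/c3.png

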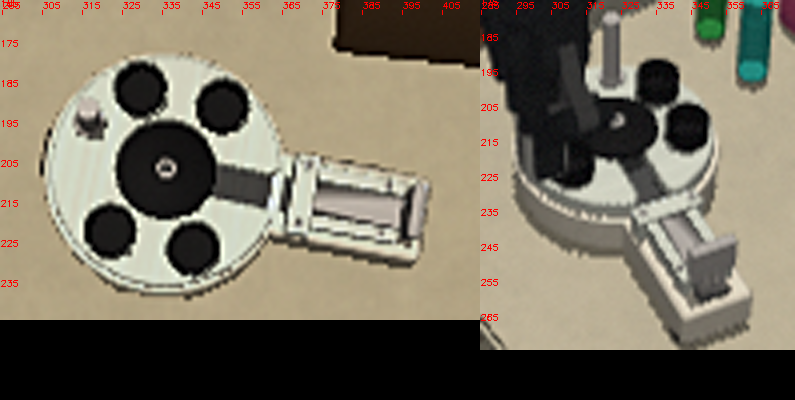

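The view is clear now: the slot, through crop (265,188), which is top pixel (360.8,211.5), is in line with the bar, and the carousel hasn't moved. Next is the tab.

{"name": "jog_arm", "arguments": {
  "commands": [
    [0, 0, 0, -0.4, -0.2, 0, 0],
    [0, 0, 0, -0.4, -0.2, 0, 0],
    [0, 0, 0, -0.4, -0.2, 0, 0],
    [0, 0, 0, -0.4, 0, 0, 0],
    [0, 0, 0, -0.4, 0, 0, 0],
    [0, 0, 0, -0.15, 0, 0, 0],
    [0, 0, 0, 0, 0, 0, 0],
    [0, 0, 0, 0, 0, 0, 0]
  ]
}}

```text
clock: 7.4
tcp_pos: [0.4357, -0.225, 0.2211]
tcp_rot: [-0.276, -3.128, -0.001]
wrist_force: [-0.3, -0.7, 0.6]
opening: 0.0002
grip_force: 0.0
```

```bash
python3 w.py
```

```text
t 7.4 tcp [ 0.4357 -0.225   0.2211] open 0.0002323515991486058 F [-0.3  -0.7   0.61]
[[-0.985, 0.175, -0.001], [0.175, 0.985, 0.001], [0.001, 0.0, -1.0]]
housing-frame tcp x,y -0.1803 0.0023
```

Now down 141 mm, then push +y in the tool frame, slowly.

{"name": "jog_arm", "arguments": {
  "commands": [
    [0, 0, 0, -0.04, 0, 0.6, 0],
    [0, 0, 0, 0, 0, 0.6, 0],
    [0, 0, 0, 0, 0, 0.6, 0],
    [0, 0, 0, 0, 0, 0.6, 0],
    [0, 0, 0, 0, 0, 0.42, 0],
    [0, 0, 0, 0, 0, 0, 0],
    [0, 0, 0, 0, 0.2, 0, 0],
    [0, 0, 0, 0, 0.2, 0, 0],
    [0, 0, 0, 0, 0, 0, 0]
  ]
}}

```text
clock: 8.3
tcp_pos: [0.4424, -0.2056, 0.0815]
tcp_rot: [0.275, 3.128, -0.001]
wrist_force: [-0.1, 0.1, -0.6]
opening: 0.0002
grip_force: 0.0
```

{"name": "jog_arm", "arguments": {
  "commands": [
    [0, 0, 0, 0, 0.1, 0, 0],
    [0, 0, 0, 0, 0.1, 0, 0],
    [0, 0, 0, 0, 0.1, 0, 0],
    [0, 0, 0, 0, 0.1, 0, 0],
    [0, 0, 0, 0, 0, 0, 0]
  ]
}}

```text
clock: 8.8
tcp_pos: [0.4457, -0.1866, 0.0804]
tcp_rot: [0.277, 3.129, 0.0]
wrist_force: [0.9, -0.9, 0.2]
opening: 0.0001
grip_force: 0.4
```

```bash
python3 w.py
python3 - <<'E'
from h import *
crop("pics/c4.png",robot.camera("top"),robot.camera("side"))
E
```

```text
t 8.8 tcp [ 0.4457 -0.1866  0.0804] open 0.00013885490827249318 F [ 0.85 -0.94  0.23]
[[-0.984, 0.176, 0.001], [0.176, 0.984, 0.0], [-0.001, 0.0, -1.0]]
housing-frame tcp x,y -0.1407 -0.0008
```

View pics/c4.png

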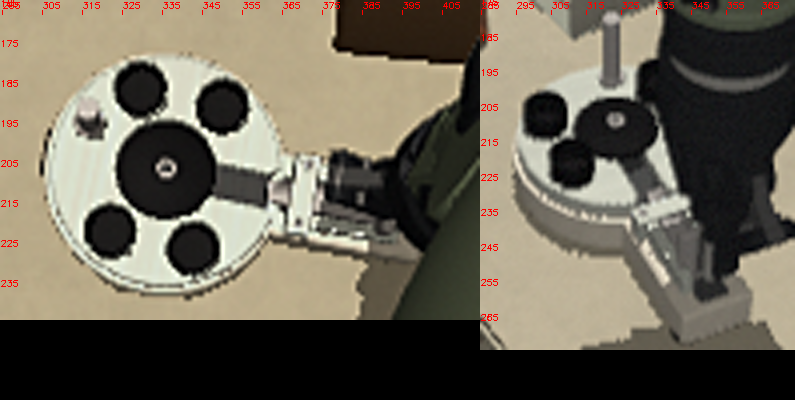

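The tab is moving and the bar's nose, near top (363,212), is at the slot's mouth. I'll keep pushing.

{"name": "jog_arm", "arguments": {
  "commands": [
    [0, 0, 0, 0, 0.1, 0, 0],
    [0, 0, 0, 0, 0.1, 0, 0],
    [0, 0, 0, 0, 0.1, 0, 0],
    [0, 0, 0, 0, 0.1, 0, 0],
    [0, 0, 0, 0, 0, 0, 0]
  ]
}}

```text
clock: 9.4
tcp_pos: [0.4488, -0.1663, 0.0802]
tcp_rot: [-0.276, -3.129, -0.002]
wrist_force: [0.1, -0.6, -0.5]
opening: -0.0001
grip_force: 0.1
```

{"name": "jog_arm", "arguments": {
  "commands": [
    [0, 0, 0, 0, 0.08, 0, 0],
    [0, 0, 0, 0, 0.08, 0, 0],
    [0, 0, 0, 0, 0.06, 0, 0],
    [0, 0, 0, 0, 0, 0, 0],
    [0, 0, 0, 0, 0, 0, 0]
  ]
}}

```text
clock: 9.9
tcp_pos: [0.4509, -0.156, 0.0803]
tcp_rot: [0.277, 3.129, 0.002]
wrist_force: [0.2, 0.1, 0.7]
opening: 0.0001
grip_force: 0.0
```

```bash
python3 w.py
```

```text
t 9.9 tcp [ 0.4509 -0.156   0.0803] open 8.75551265339384e-05 F [0.2  0.09 0.72]
[[-0.984, 0.176, 0.0], [0.176, 0.984, 0.001], [-0.0, 0.001, -1.0]]
housing-frame tcp x,y -0.1097 -0.0006
```

Near the stop, so I'll go in small steps and watch the force.

{"name": "jog_arm", "arguments": {
  "commands": [
    [0, 0, 0, 0, 0.03, 0, 0],
    [0, 0, 0, 0, 0.03, 0, 0],
    [0, 0, 0, 0, 0, 0, 0],
    [0, 0, 0, 0, 0, 0, 0]
  ]
}}

```text
clock: 10.3
tcp_pos: [0.4513, -0.1536, 0.0803]
tcp_rot: [0.278, 3.129, 0.0]
wrist_force: [-0.1, -1.9, 0.2]
opening: 0.0
grip_force: 1.0
```

{"name": "jog_arm", "arguments": {
  "commands": [
    [0, 0, 0, 0, 0.02, 0, 0],
    [0, 0, 0, 0, 0.02, 0, 0],
    [0, 0, 0, 0, 0, 0, 0],
    [0, 0, 0, 0, 0, 0, 0]
  ]
}}

```text
clock: 10.7
tcp_pos: [0.4515, -0.1531, 0.0804]
tcp_rot: [-0.279, -3.129, 0.006]
wrist_force: [-1.4, -6.8, 0.0]
opening: -0.0002
grip_force: 3.5
```

{"name": "jog_arm", "arguments": {
  "commands": [
    [0, 0, 0, 0, 0.03, 0, 0],
    [0, 0, 0, 0, 0, 0, 0],
    [0, 0, 0, 0, 0, 0, 0]
  ]
}}

```text
clock: 11.0
tcp_pos: [0.4515, -0.1529, 0.0805]
tcp_rot: [-0.28, -3.128, 0.011]
wrist_force: [-3.0, -10.5, -0.7]
opening: 0.0001
grip_force: 5.6
```

{"name": "jog_arm", "arguments": {
  "commands": [
    [0, 0, 0, 0, -0.3, 0, 0],
    [0, 0, 0, 0, -0.4, 0, 0],
    [0, 0, 0, 0, -0.4, -0.4, 0],
    [0, 0, 0, 0, -0.3, -0.6, 0],
    [0, 0, 0, 0, 0, -0.8, 0],
    [0, 0, 0, 0.5, 0, -0.8, 0],
    [0, 0, 0, 0.6, 0, 0, 0],
    [0, 0, 0, 0.6, 0, 0, 0],
    [0, 0, 0, 0, 0, 0, 0],
    [0, 0, 0, 0, 0, 0, 0]
  ]
}}

```text
clock: 12.0
tcp_pos: [0.3561, -0.2038, 0.2106]
tcp_rot: [0.279, 3.128, 0.001]
wrist_force: [-0.1, -0.1, 0.3]
opening: 0.0001
grip_force: 0.0
```

```bash
python3 w.py
python3 - <<'E'
from h import *
t,s=robot.camera("top"),robot.camera("side"); crop("pics/c5.png",t,s)
for nme,im in(("top",t),("side",s)):
    h=cv2.cvtColor(im,cv2.COLOR_RGB2HSV); m=cv2.inRange(h,(105,120,40),(130,255,255)); n,l,st,c=cv2.connectedComponentsWithStats(m)
    print(nme,[c[i].round(1).tolist() for i in range(1,n) if st[i,4]>12])
E
```

```text
t 12.0 tcp [ 0.3561 -0.2038  0.2106] open 6.634722294439453e-05 F [-0.08 -0.07  0.29]
[[-0.984, 0.177, 0.002], [0.177, 0.984, 0.0], [-0.002, 0.001, -1.0]]
housing-frame tcp x,y -0.1732 0.0844
top [[255.1, 207.8], [229.7, 210.6], [249.8, 235.4], [233.1, 245.5], [173.8, 350.1]]
side [[267.7, 155.1], [281.0, 165.5], [243.3, 167.6], [257.9, 172.1], [389.4, 327.2]]
```

View pics/c5.png

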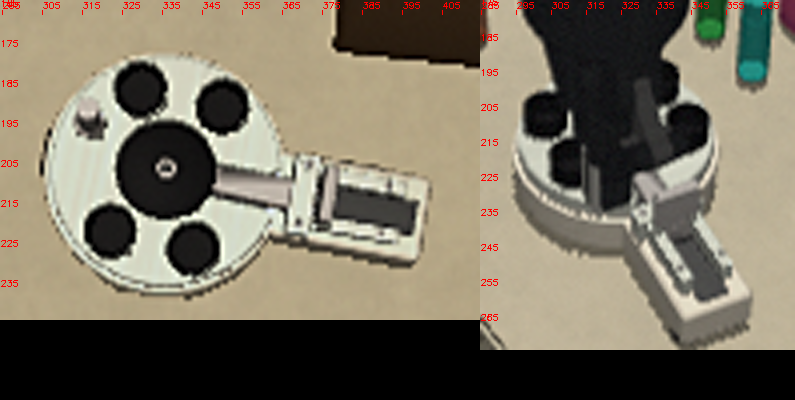

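The bar now fills the slot and its nose is under the hub cap at top (348,209). The tab is against the strap at about (377,213), and the vials and housing haven't moved.

```bash
python3 -c "
from rig import robot
print(robot.hand_in())"
```

```text
the job is handed in; nothing more can be done
None
```

I turned the carousel disc until the slot lined up and pushed the lock bar home to its stop. The last pictures show the carousel and vials unmoved. I handed the job in about 12 s into the 56 s allowed, and no verdict came back.

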